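Scan the code label on a turntable platter

TASK

Turn the platter (its brass pins can be pushed round) until the code label on its rim is in the middle of the gap in the black guard. Then pick up the orange hand scanner and hold it steady for two seconds, level and square to the label, its window centred on the label about 60 mm in front of it, without bumping the stand or platter with the scanner. Then lay the scanner back on its grey mat, lengthwise and right way up without dropping it, leaving the platter as turned and the oil bottle, brass weight and screwdriver alone.

Things in the scene. Friction and masses are not known exactly. Their poses are not given: they have to be found in the camera images.
- stand: Fixed round black bearing stand, 248 mm across, base 34 mm high; origin: centre of its underside, z up. A 6 mm thick black arc guard (radius 115 mm, top 96 mm above the bench) runs round it except for a gap 100 degrees wide, centred on the stand's -x direction, with bright steel ends. It carries the platter.
- platter (a joint): Platter's angle about the stand's vertical axis, rad, counter-clockwise from above; stays where left; stops at -4.2 and 4.2. At 0 the label faces the stand's +x (behind the guard), at pi or -pi the middle of the gap. Disc 180 mm across, cream rim, underside 50 mm and top 85 mm above the bench; 7 mm steel spindle at its centre up to 112 mm.
- pin_a (a point): Top centre of one of two upright brass pins on the platter, 12 mm thick, from the platter's top (85 mm) up to 118 mm above the bench, 62 mm from the axis, 90 degrees counter-clockwise of the label.
- pin_b (a point): Top centre of the other brass pin, 90 degrees clockwise of the label; same sizes.
- label (a point): Centre of the striped black and white code label (53 mm wide round the rim, 24 mm high) on the platter's rim, 91 mm from the axis, 67 mm above the bench; this point turns with the platter, its x axis points outward square to the label, z up. A yellow stripe on the platter's top marks the label's direction.
- scanner: Loose hand scanner, 149 mm long (x), 32 mm high, 0.18 kg: orange handle 34 mm wide from x = -75 to 35 mm, black head 52 mm wide from x = 35 to 74 mm with a glass window in its +x end, 16 mm above its underside. Origin: underside, mid-length; +x points the way it looks, z up. Lies on the mat at the start.
- scanner_focus (a point): Point on the scanner's line of sight 60 mm in front of its window (134 mm ahead of the scanner's origin, 16 mm above its underside), axes as the scanner's: bring it onto the label.
- pad: Fixed grey rest mat for the scanner, 200 mm long (x) by 100 mm (y), 4 mm thick; origin: centre of its underside, z up.
- oil: Bystander: oil bottle, 48 mm across, 115 mm high, standing; origin: centre of its underside.
- weight: Bystander: brass counterweight, 52 mm across, 45 mm high, standing; origin: centre of its underside.
- screwdriver: Bystander: red screwdriver, 190 mm long, lying along its x; origin: mid-length, underside.
There are look-alikes about, which are no part of the job. Several things have the shape of the scanner; the one meant has the colours described above.

How it is judged:
On the way, in this order (a step that is already met when the one before it is completed fails the run):
1. the label is in the middle of the guard's gap (within 22 mm sideways) (y of label in the frame of stand between -0.022 and 0.022 m and x of label in the frame of stand below 0 m), for 0.3 s.
2. scanner held still in the fingers 1.7 s, square to the label in the gap (0.2 rad); focus point within 27 mm of the label in distance, 12 mm sideways, 10 mm in height (all of step 1 and x of scanner_focus in the frame of label between -0.027 and 0.027 m and y of scanner_focus in the frame of label between -0.012 and 0.012 m and z of scanner_focus in the frame of label between -0.01 and 0.01 m and angle between the x axis of scanner and the x axis of label, either way round below 0.2 rad and x of scanner in the frame of label above 0.09 m and linear speed of scanner below 0.02 m/s and angular speed of scanner below 0.15 rad/s and contact force between the fingers and scanner above 0.5 N), for 1.7 s.
At the end, for the whole second after the job is handed in: The label is still in the middle of the gap (within 22 mm) and the platter at rest; the scanner lies at rest, flat and right way up on the grey mat, its origin within 40 mm along and 35 mm across of the mat's centre, lengthwise within 0.35 rad (either way round) (all of step 1 and x of scanner in the frame of pad between -0.04 and 0.04 m and y of scanner in the frame of pad between -0.035 and 0.035 m and z of scanner in the frame of pad between -0.002 and 0.01 m and angle between the x axis of scanner and the x axis of pad, either way round below 0.35 rad and angle between scanner's own z axis and vertical below 0.15 rad and linear speed of scanner below 0.02 m/s and velocity of joint platter between -0.05 and 0.05 rad/s); the robot touches nothing.
It fails at once if the scanner bumps the stand or platter (over 2 N) (contact force between scanner and stand above 2 N).
It fails at once if the scanner is dropped or thrown (over 0.6 m/s out of the fingers) (linear speed of scanner above 0.6 m/s and contact force between the fingers and scanner below 0.1 N).
It fails at once if the oil bottle, brass weight or screwdriver is moved more than 30 mm (distance of any of oil, weight, screwdriver from where it was at the start of the episode above 0.03 m).
It also fails if it takes over 61 s, if anything falls off the work surface, if the arm or the gripper's body presses on something with over 40 N, if the wrist force passes 120 N, or if a joint passes its speed limit or range.

ROBOT

A 6-joint arm with a two-finger parallel gripper is mounted at the origin on the work surface. World frame = base frame: x ahead of the robot, y to its left, z up, the work surface at z = 0. Lengths are in m, angles in rad, forces in N, time in s.
With the tool pointing down it reaches from about 0.25 to 0.725 m from the base axis. Payload 4 kg.
Tool frame: the origin (TCP) lies at the very end of the fingers, on their centre line; the grasp point (between the pads) lies 19 mm behind it; z points along the fingers, y is the line along which they close (so a half turn about z gives the same grasp; the last joint's range is limited). The gripper opens to 85 mm and grips with 20 to 120 N. Pads are 22 mm wide; open, the fingers measure 114 mm over their backs; the gripper's body (76 mm by 85 mm) begins 54 mm behind the grasp point. The pads swing forward as they close: fully open they stand 13 mm farther back than shut.
Start: joints at [1.205, 0.241, 0.005, 1.335, 0, 1.571], TCP at [0.179, 0.467, 0.231] pointing down, gripper open.
Joint ranges: [-2.72, 2.72], [-1.05, 1.87], [-1.09, 1.28], [-1.99, 2.15], [-1.42, 1.44], [-3.14, 3.14]. Speed limits (rad/s): [2.79, 2.79, 3.14, 3.14, 3.14, 3.14].

INTERFACE

Orientations are given as a unit quaternion [x, y, z, w].
In Python, from workcell import monitor, viewer, job gives the robot as it stands.
- The arm moves only by the tool arm_command, never from a script. Its argument "increments" is a list of rows, each an object of numbers: "dx", "dy", "dz": the shift along the tool's x, y, z in cm; "wx", "wy", "wz": the turn, a rotation vector about the tool's x, y, z in rad; "grip": the finger opening in cm, from 0 to 8.54. In form: [{"dx": .., "dy": .., "dz": .., "wx": .., "wy": .., "wz": .., "grip": ..}, ...]. A call has 1 to 10 rows; each row is the pose to reach, as a shift and turn from the pose commanded when the call began, along the tool's axes at that moment; what a row does not reach only later rows make up. A row lasts 1/10 s, in which the tool goes at most 50 mm and 8.59 degrees, less where a joint would pass 70% of its speed; a pose out of reach is approached as far as the arm can. A call with a gripper value outside its range is refused whole. The fingers move at their own pace and stop on an object; the grip force is fixed at half the most. Time passes only in rows, so rows that repeat a pose let the fingers close. It gives the time, the measured TCP pose, the force, the opening and the grip force at its end, in the units of the state.
- monitor.get_obs(): the state, without advancing time (a new reading comes with each control period).
- viewer.camera(name): name is "side" or "top"; returns (picture, depth): 420x560x3 uint8, red, green, blue; 420x560 float32, m along the optical axis (not along the pixel's ray), 0 where there is no reading.
- viewer.get_calibration(name): a dict with "fovy" (degrees; the focal length in pixels is half the picture's height over the tangent of half this angle, whatever the lens; pixels are square), "cx", "cy" (the principal point, pixels), "dist_coeffs" ([k1, k2, p1, p2, k3] as OpenCV has them; the pictures are not rectified), "view" (4x4, takes a point from world to camera coordinates). Camera axes: x right, y up, looking along -z (the intrinsics and any distortion apply to the point x, -y, -z); pixel columns grow to the right and rows downward; lengths in m; the calibration is good to about 2 mm. A picture is of the moment at which its call begins. get_calibration takes no time and is no camera call.
- job.job_done(): hands the job in; it is judged then, once.
The state is a dict: "clock": time; "joint_pos": joint angles; "joint_vel": joint speeds; "tau": joint torques, N m; "eef_pos": TCP position; "tool_rot": TCP orientation; "ft_force": force on the tool from outside, world axes, zero at the start; "ft_torque": the same for the moment, N m; "grip_width": finger opening in m; "grasp_force": force on a finger pad.
Only numpy, scipy, OpenCV 4.12 (cv2) and the standard library are available. Lean on these libraries where they do the work, as an engineer would, in place of code of your own. Each camera call takes 0.05 s, during which the arm holds its last target. There are 200 camera calls.

## Working session

There is one attempt and no reset: what is moved stays moved. The work goes in short steps, Python scripts to look and compute and a tool call to move; the robot and the scene stay as the last step left them, time stands still between calls to the robot, and variables do not carry over. Pictures are saved under pics/ and viewed, at most 10 in all, crops included, and the job is handed in when it is done.

Besides the shell and the picture viewer there is one more tool, called after "Call:" as name(argument=value, ...) on one line, values as JSON. arm_command: Moves the arm, as the interface text tells. Its arguments: {"type":"object","properties":{"increments":{"type":"array","items":{"type":"object","properties":{"dx":{"type":"number"},"dy":{"type":"number"},"dz":{"type":"number"},"wx":{"type":"number"},"wy":{"type":"number"},"wz":{"type":"number"},"grip":{"type":"number"}}}}},"required":["increments"]}

```bash
mkdir -p pics
cat > h.py <<'E'
import numpy as np, cv2
from workcell import monitor, viewer, job
from scipy.spatial.transform import Rotation as R
def K(n):
    c=viewer.get_calibration(n); f=210/np.tan(np.radians(c['fovy'])/2)
    return np.array([[f,0,c['cx']],[0,f,c['cy']],[0,0,1]]),np.array(c['dist_coeffs'],float),np.array(c['view'])
def rays(n,uv):
    k,d,V=K(n); p=cv2.undistortPoints(np.array(uv,float).reshape(-1,1,2),k,d).reshape(-1,2)
    r=np.c_[p[:,0],-p[:,1],-np.ones(len(p))]@V[:3,:3]; return -V[:3,:3].T@V[:3,3],r
def plane(n,uv,z):
    o,r=rays(n,uv); return o+r*((z-o[2])/r[:,2])[:,None]
def pts(n,uv,depth):
    uv=np.array(uv,int).reshape(-1,2); o,r=rays(n,uv); return o+r*depth[uv[:,1],uv[:,0]][:,None]
def proj(n,P):
    k,d,V=K(n); P=np.atleast_2d(P); q=P@V[:3,:3].T+V[:3,3]
    return cv2.projectPoints(q*[1,-1,-1],np.zeros(3),np.zeros(3),k,d)[0].reshape(-1,2)
def shot(n,name):
    im,de=viewer.camera(n); cv2.imwrite(f'pics/{name}.png',im[:,:,::-1]); np.savez(f'pics/{name}.npz',im=im,de=de); return im,de
def load(name):
    z=np.load(f'pics/{name}.npz'); return z['im'],z['de']
def st():
    o=monitor.get_obs(); print(o['clock'],np.round(o['joint_pos'],3),np.round(o['eef_pos'],4),np.round(o['tool_rot'],4),np.round(o['ft_force'],1),o['grip_width'],o['grasp_force']); print(np.round(R.from_quat(o['tool_rot']).as_matrix(),3)); return o
E
python3 - <<'E'
from h import *
for n in('top','side'):
    shot(n,n+'0'); k,d,V=K(n); print(n,k[0,0],d,np.round(-V[:3,:3].T@V[:3,3],3),np.round(V[:3,:3],2).tolist())
st()
E
```

```text
top 397.80859144919583 [-0.07456653  0.          0.          0.          0.        ] [0.384 0.032 1.071] [[0.03, -1.0, 0.01], [0.99, 0.03, 0.17], [-0.17, 0.0, 0.99]]
side 424.18964885350636 [-0.06536303  0.          0.          0.          0.        ] [ 0.365 -0.63   0.757] [[0.98, -0.22, 0.02], [0.14, 0.69, 0.71], [-0.17, -0.69, 0.7]]
0.1 [ 1.205  0.241  0.004  1.335 -0.     1.571] [0.1787 0.4664 0.2305] [ 1.819e-01  9.833e-01 -9.000e-04 -2.000e-04] [ 0.3 -0.4 -0.8] 0.08548294433595549 0.0
[[-0.934  0.358 -0.001]
 [ 0.358  0.934 -0.002]
 [-0.    -0.002 -1.   ]]
```

View pics/top0.png

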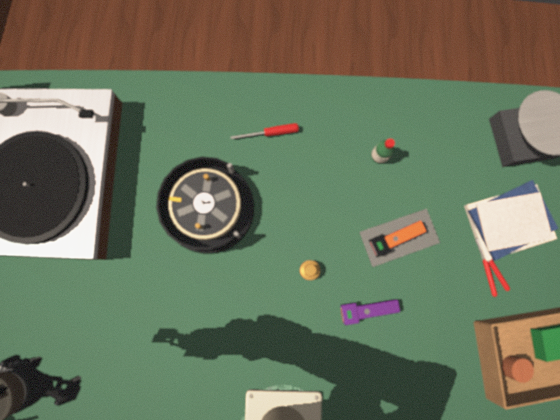

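View pics/side0.png

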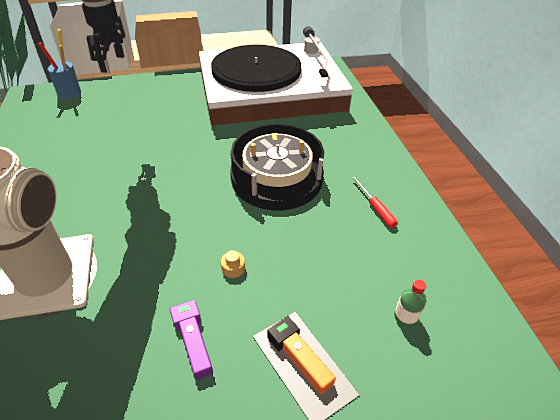

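The top view shows the platter at (204,203) with its yellow stripe at (176,200), so the label faces image-left. The guard's steel ends are at (231,168) and (236,234), so the gap faces image-right. The scanner candidates are an orange-handled one on the grey mat at (400,236) and a purple one at (370,311). The screwdriver's red handle at (282,130) and the red tool at (495,275) are not the same shape. By the description I choose the orange one on the mat, and check it in a close crop.

Run:
```python
from h import *
im,de=load('top0')
a=cv2.resize(im[150:260,150:260],None,fx=4,fy=4,interpolation=cv2.INTER_CUBIC)[:,:,::-1]
b=cv2.resize(im[200:275,355:445],None,fx=4,fy=4,interpolation=cv2.INTER_CUBIC)[:,:,::-1]
c=np.zeros((440,800,3),np.uint8); c[:,:440]=a; c[:300,440:]=b[:,:360]; cv2.imwrite('pics/crop.png',c)
hsv=cv2.cvtColor(im,cv2.COLOR_RGB2HSV)
def blobs(m,name,z,amin=8):
    n,l,s,ce=cv2.connectedComponentsWithStats(m.astype(np.uint8))
    for i in range(1,n):
        if s[i,4]>=amin: print(name,s[i,4],ce[i].round(1),plane('top',ce[i],z)[0].round(4), 'depthz',pts('top',ce[i].round(),de)[0].round(3))
H,S,V=[hsv[...,i].astype(int) for i in range(3)]
reg=np.zeros(H.shape,bool); reg[145:262,150:262]=1
blobs(reg&(S>110)&(V>110)&(H<35),'brass/yellow',.118,4)
reg2=np.zeros(H.shape,bool); reg2[205:270,355:445]=1
o=reg2&(H<18)&(S>150)&(V>120); blobs(o,'orange',.036,30)
g=reg2&(S<60)&(V>60); blobs(g,'mat',.004,50)
gm=(g|o|(reg2&(V<50)&(S<100))).astype(np.uint8)
cs=max(cv2.findContours(gm,0,2)[0],key=cv2.contourArea)
P=plane('top',cs.reshape(-1,2),.004)[:,:2]; r=cv2.minAreaRect((P*1000).astype(np.float32)); print('mat rect',r)
cs=max(cv2.findContours(o.astype(np.uint8),0,2)[0],key=cv2.contourArea)
P=plane('top',cs.reshape(-1,2),.036)[:,:2]; r=cv2.minAreaRect((P*1000).astype(np.float32)); print('handle rect',r)
```

```text
brass/yellow 23 [205.6 176. ] [0.6253 0.2101 0.118 ] depthz [0.625 0.209 0.121]
brass/yellow 58 [175.2 198.8] [0.5657 0.2814 0.118 ] depthz [0.571 0.29  0.088]
brass/yellow 20 [197.4 225.4] [0.502  0.2227 0.118 ] depthz [0.503 0.224 0.118]
orange 491 [405.4 233.8] [ 0.5063 -0.3094  0.036 ] depthz [ 0.506 -0.308  0.036]
mat 2028 [399.7 237.3] [ 0.5   -0.304  0.004] depthz [ 0.497 -0.295  0.036]
mat rect ((500.88568115234375, -303.59649658203125), (107.33807373046875, 206.6529998779297), 20.598779678344727)
handle rect ((505.94122314453125, -308.642333984375), (33.261234283447266, 112.78667449951172), 24.904216766357422)
```

View pics/crop.png

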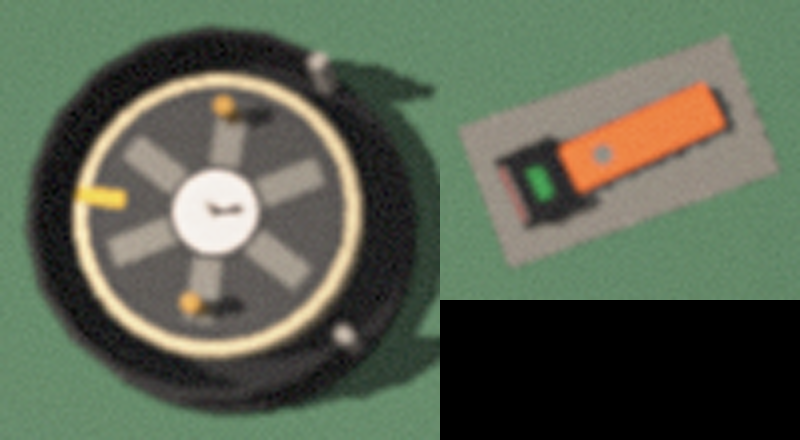

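The crop confirms the orange handle with a black head and window at image-left. It also shows the gap's steel ends at full-picture (229,165) and (236,233), and the pins at (206,176) and (197,225).

Run:
```python
from h import *
im,de=load('top0'); ax=np.array([.5637,.2164])
u,v=np.meshgrid(np.arange(215,250),np.arange(155,245)); uv=np.c_[u.ravel(),v.ravel()]
P=pts('top',uv,de); r=np.hypot(*(P[:,:2]-ax).T); c=im[uv[:,1],uv[:,0]].astype(int)
m=(P[:,2]>.088)&(P[:,2]<.104)&(r>.105)&(r<.128)&(c.min(1)>90)
for s in (P[:,1]<9)*m&(uv[:,1]<200),m&(uv[:,1]>200):
    q=P[s].mean(0); d=q[:2]-ax; print(s.sum(),q.round(4),np.hypot(*d),np.degrees(np.arctan2(d[1],d[0])))
# guard top extent angles by height
u,v=np.meshgrid(np.arange(150,262),np.arange(145,262)); uv=np.c_[u.ravel(),v.ravel()]
P=pts('top',uv,de); d=P[:,:2]-ax; r=np.hypot(*d.T); m=(P[:,2]>.09)&(P[:,2]<.102)&(r>.111)&(r<.119)
a=np.sort(np.degrees(np.arctan2(d[m,1],d[m,0]))%360); g=np.diff(a); i=g.argmax(); print(len(a),a[i],a[i+1],(a[i]+a[i+1])/2, 'fit centre')
Q=P[(P[:,2]>.09)&(P[:,2]<.102)&(r>.107)&(r<.123)][:,:2]
s=np.linalg.lstsq(np.c_[2*Q,np.ones(len(Q))],(Q**2).sum(1),rcond=None)[0]; print(s[:2],np.sqrt(s[2]+s[0]**2+s[1]**2))
# side view spindle/ scanner bystanders
for n,p in dict(weight=(310,270),oil=(389,146),sd=(282,130)).items(): print(n,pts('top',p,de)[0].round(3))
```

```text
19 [0.6607 0.1571 0.0965] 0.11369919957131319 -31.431925001121012
18 [0.4877 0.132  0.0959] 0.11356871109771834 -131.9746726752964
569 229.84398780044054 327.2425040861299 278.5432459432852 fit centre
[0.56398879 0.21735661] 0.1153532264365249
weight [ 0.405 -0.058  0.046]
oil [ 0.72  -0.248  0.112]
sd [0.787 0.024 0.025]
```

```bash
cat >> h.py <<'E'
def go(*W):
    """print tool-axis rows for world targets (x,y,z,yaw_deg of tool x), tool pointing down"""
    o=monitor.get_obs(); R0=R.from_quat(o['tool_rot']); p=o['eef_pos']
    print('t',o['clock'],'pos',np.round(p,4),'yaw',np.degrees(np.arctan2(R0.as_matrix()[1,0],R0.as_matrix()[0,0])).round(2),'j',np.round(o['joint_pos'],2),'grip',o['grip_width'],o['grasp_force'])
    for x,y,z,a in W:
        d=R0.inv().apply(np.array([x,y,z])-p)*100
        T=R.from_euler('z',a,degrees=True)*R.from_euler('x',180,degrees=True)
        print(np.round(d,2),np.round((R0.inv()*T).as_rotvec(),3))
E
python3 -c "
from h import *
go((.6253,.2101,.16,185))"
```

```text
t 0.1 pos [0.1787 0.4664 0.2305] yaw 159.04 j [ 1.2   0.24  0.    1.34 -0.    1.57] grip 0.08548294433595549 0.0
[-50.88  -7.94   7.07] [-0.002 -0.    -0.453]
```

Call:
arm_command(increments=[{"dx":-50.9,"dy":-7.9,"dz":7.1,"wz":-0.453,"grip":4},{"dx":-50.9,"dy":-7.9,"dz":7.1,"wz":-0.453,"grip":4},{"dx":-50.9,"dy":-7.9,"dz":7.1,"wz":-0.453,"grip":4},{"dx":-50.9,"dy":-7.9,"dz":7.1,"wz":-0.453,"grip":4},{"dx":-50.9,"dy":-7.9,"dz":7.1,"wz":-0.453,"grip":4},{"dx":-50.9,"dy":-7.9,"dz":7.1,"wz":-0.453,"grip":4},{"dx":-50.9,"dy":-7.9,"dz":7.1,"wz":-0.453,"grip":4},{"dx":-50.9,"dy":-7.9,"dz":7.1,"wz":-0.453,"grip":4},{"dx":-50.9,"dy":-7.9,"dz":7.1,"wz":-0.453,"grip":4},{"dx":-50.9,"dy":-7.9,"dz":7.1,"wz":-0.453,"grip":4}])

```text
validation failed for argument at $.in...
```

```bash
python3 -c "
from h import *
go((.6253,.2101,.16,185),(.6253,.2101,.092,185))"
```

```text
t 0.1 pos [0.1787 0.4664 0.2305] yaw 159.04 j [ 1.2   0.24  0.    1.34 -0.    1.57] grip 0.08548294433595549 0.0
[-50.88  -7.94   7.07] [-0.002 -0.    -0.453]
[-50.88  -7.93  13.87] [-0.002 -0.    -0.453]
```

Call:
arm_command(increments=[{"dx":-50.9,"dy":-7.9,"dz":7.1,"wx":0,"wy":0,"wz":-0.453,"grip":4}])

```text
clock: 0.2
eef_pos: [0.2146, 0.4475, 0.2253]
tool_rot: [0.111, 0.994, 0.001, -0.001]
ft_force: [1.6, 0.5, -0.1]
grip_width: 0.0733
grasp_force: 0.0
```

```bash
python3 -c "
from h import *
go((.6253,.2101,.16,185),(.6253,.2101,.092,185))"
```

```text
t 0.2 pos [0.2146 0.4475 0.2253] yaw 167.2 j [ 1.12  0.24 -0.02  1.32  0.    1.35] grip 0.07325644437462306 0.0
[-45.32 -14.06   6.44] [ 0.002 -0.001 -0.311]
[-45.33 -14.07  13.24] [ 0.002 -0.001 -0.311]
```

Call:
arm_command(increments=[{"dx":-45.3,"dy":-14.1,"dz":6.4,"wx":0,"wy":0,"wz":-0.311,"grip":4},{"dx":-45.3,"dy":-14.1,"dz":6.4,"wx":0,"wy":0,"wz":-0.311,"grip":4},{"dx":-45.3,"dy":-14.1,"dz":6.4,"wx":0,"wy":0,"wz":-0.311,"grip":4},{"dx":-45.3,"dy":-14.1,"dz":6.4,"wx":0,"wy":0,"wz":-0.311,"grip":4},{"dx":-45.3,"dy":-14.1,"dz":6.4,"wx":0,"wy":0,"wz":-0.311,"grip":4},{"dx":-45.3,"dy":-14.1,"dz":6.4,"wx":0,"wy":0,"wz":-0.311,"grip":4},{"dx":-45.3,"dy":-14.1,"dz":6.4,"wx":0,"wy":0,"wz":-0.311,"grip":4},{"dx":-45.3,"dy":-14.1,"dz":6.4,"wx":0,"wy":0,"wz":-0.311,"grip":4},{"dx":-45.3,"dy":-14.1,"dz":6.4,"wx":0,"wy":0,"wz":-0.311,"grip":4},{"dx":-45.3,"dy":-14.1,"dz":6.4,"wx":0,"wy":0,"wz":-0.311,"grip":4}])

```text
clock: 1.2
eef_pos: [0.6267, 0.2014, 0.1599]
tool_rot: [-0.038, 0.999, -0.0, -0.001]
ft_force: [0.5, 1.4, 0.5]
grip_width: 0.04
grasp_force: 0.0
```

```bash
python3 -c "
from h import *
go((.6253,.2101,.16,185),(.6253,.2101,.092,185))"
```

```text
t 1.2 pos [0.6267 0.2014 0.1599] yaw -175.64 j [ 0.31  0.6   0.36  1.33 -0.    0.23] grip 0.039987651373433894 0.0
[ 0.08  0.88 -0.01] [-0.    -0.001 -0.011]
[0.07 0.88 6.79] [-0.    -0.001 -0.011]
```

Call:
arm_command(increments=[{"dx":0,"dy":0,"dz":0,"wx":0,"wy":0,"wz":0,"grip":4},{"dx":0,"dy":0,"dz":0,"wx":0,"wy":0,"wz":0,"grip":4},{"dx":0,"dy":0,"dz":0,"wx":0,"wy":0,"wz":0,"grip":4}])

```text
clock: 1.5
eef_pos: [0.6241, 0.204, 0.1609]
tool_rot: [-0.039, 0.999, -0.0, -0.001]
ft_force: [0.2, 0.1, -0.3]
grip_width: 0.0405
grasp_force: 0.0
```

```bash
python3 -c "
from h import *
go((.6253,.2101,.16,185),(.6253,.2101,.092,185))"
```

```text
t 1.5 pos [0.6241 0.204  0.1609] yaw -175.51 j [0.32 0.59 0.35 1.33 0.   0.24] grip 0.040504186498128335 0.0
[-0.17  0.6   0.09] [ 0.    -0.001 -0.009]
[-0.18  0.6   6.89] [ 0.    -0.001 -0.009]
```

Call:
arm_command(increments=[{"dx":-0.2,"dy":0.6,"dz":0.1,"wx":0,"wy":0,"wz":0,"grip":4},{"dx":-0.2,"dy":0.6,"dz":2.5,"wx":0,"wy":0,"wz":0,"grip":4},{"dx":-0.2,"dy":0.6,"dz":4.9,"wx":0,"wy":0,"wz":0,"grip":4},{"dx":-0.2,"dy":0.6,"dz":6.8,"wx":0,"wy":0,"wz":0,"grip":4},{"dx":-0.2,"dy":0.6,"dz":6.8,"wx":0,"wy":0,"wz":0,"grip":4},{"dx":-0.2,"dy":0.6,"dz":6.8,"wx":0,"wy":0,"wz":0,"grip":1},{"dx":-0.2,"dy":0.6,"dz":6.8,"wx":0,"wy":0,"wz":0,"grip":0.8},{"dx":-0.2,"dy":0.6,"dz":6.8,"wx":0,"wy":0,"wz":0,"grip":0.8},{"dx":-0.2,"dy":0.6,"dz":6.8,"wx":0,"wy":0,"wz":0,"grip":0.8},{"dx":-0.2,"dy":0.6,"dz":6.8,"wx":0,"wy":0,"wz":0,"grip":0.8}])

```text
clock: 2.5
eef_pos: [0.6274, 0.2104, 0.0953]
tool_rot: [-0.039, 0.999, 0.001, 0.001]
ft_force: [-2.5, 1.6, 5.8]
grip_width: 0.0098
grasp_force: 58.9
```

Run:
```python
from h import *
c=np.array([.5638,.217]); o=monitor.get_obs(); p=o['eef_pos'][:2]; d=p-c
a0=np.degrees(np.arctan2(d[1],d[0])); print('r',np.hypot(*d),'ang',a0)
N=20; aE=-171.6
def W(i):
    s=i/N; a=np.radians(a0+(aE-a0)*s); q=c+.062*np.array([np.cos(a),np.sin(a)])
    return (*q,o['eef_pos'][2],184.5-154*s)
go(*[W(i) for i in range(1,11)])
```

```text
r 0.06394289109181445 ang -5.89933236080714
t 2.5 pos [0.6274 0.2104 0.0953] yaw -175.54 j [0.32 0.64 0.26 1.19 0.   0.25] grip 0.009798876540102065 58.90947997570038
[ 0.42 -0.83 -0.  ] [0.002 0.003 0.134]
[ 0.76 -1.66 -0.01] [0.002 0.003 0.268]
[ 1.22 -2.43 -0.01] [0.002 0.003 0.403]
[ 1.79 -3.12 -0.01] [0.002 0.002 0.537]
[ 2.45 -3.72 -0.01] [0.003 0.002 0.671]
[ 3.2  -4.22 -0.02] [0.003 0.002 0.806]
[ 4.   -4.61 -0.02] [0.003 0.002 0.94 ]
[ 4.86 -4.88 -0.02] [0.003 0.002 1.074]
[ 5.74 -5.03 -0.03] [3.000e-03 1.000e-03 1.209e+00]
[ 6.64 -5.04 -0.03] [3.000e-03 1.000e-03 1.343e+00]
```

Call:
arm_command(increments=[{"dx":0.3,"dy":-0.8,"dz":0,"wx":0,"wy":0,"wz":0.134,"grip":0.8},{"dx":0.7,"dy":-1.65,"dz":0,"wx":0,"wy":0,"wz":0.268,"grip":0.8},{"dx":1.15,"dy":-2.4,"dz":0,"wx":0,"wy":0,"wz":0.403,"grip":0.8},{"dx":1.7,"dy":-3.1,"dz":0,"wx":0,"wy":0,"wz":0.537,"grip":0.8},{"dx":2.35,"dy":-3.7,"dz":0,"wx":0,"wy":0,"wz":0.671,"grip":0.8},{"dx":3.1,"dy":-4.2,"dz":0,"wx":0,"wy":0,"wz":0.806,"grip":0.8},{"dx":3.9,"dy":-4.6,"dz":0,"wx":0,"wy":0,"wz":0.94,"grip":0.8},{"dx":4.75,"dy":-4.85,"dz":0,"wx":0,"wy":0,"wz":1.074,"grip":0.8},{"dx":5.65,"dy":-5.0,"dz":0,"wx":0,"wy":0,"wz":1.209,"grip":0.8},{"dx":6.5,"dy":-5.0,"dz":0,"wx":0,"wy":0,"wz":1.343,"grip":0.8}])

```text
clock: 3.5
eef_pos: [0.5696, 0.1529, 0.0954]
tool_rot: [0.595, 0.804, 0.002, 0.004]
ft_force: [6.7, -4.3, 2.8]
grip_width: 0.0098
grasp_force: 59.1
```

Call:
arm_command(increments=[{"dx":0,"dy":0,"dz":0,"wx":0,"wy":0,"wz":0,"grip":0.8},{"dx":0,"dy":0,"dz":0,"wx":0,"wy":0,"wz":0,"grip":0.8}])

```text
clock: 3.7
eef_pos: [0.5689, 0.1529, 0.0954]
tool_rot: [0.593, 0.806, 0.001, 0.004]
ft_force: [3.6, -4.2, 4.1]
grip_width: 0.01
grasp_force: 59.2
```

Run:
```python
from h import *
c=np.array([.5638,.217]); o=monitor.get_obs(); p=o['eef_pos'][:2]; d=p-c
a0=np.degrees(np.arctan2(d[1],d[0])); print('r',np.hypot(*d),'ang',a0,o['ft_force'])
M=R.from_quat(o['tool_rot']).as_matrix(); y0=np.degrees(np.arctan2(M[1,0],M[0,0]))
N=10; aE=-171.6
def W(i):
    s=i/N; a=np.radians(a0+(aE-a0)*s); q=c+.062*np.array([np.cos(a),np.sin(a)])
    return (*q,.0953,y0+(30-y0)*s)
go(*[W(i) for i in range(1,11)])
```

```text
r 0.06433563054064569 ang -85.47817932640612 [ 3.64215576 -4.18399122  4.13952209]
t 3.7 pos [0.5689 0.1529 0.0954] yaw 107.32 j [ 0.26  0.5   0.02  1.08 -0.    1.53] grip 0.009952073295847356 59.182053208351135
[ 0.5  -0.84 -0.  ] [0.007 0.004 0.135]
[ 0.91 -1.68 -0.01] [0.007 0.004 0.27 ]
[ 1.43 -2.45 -0.02] [0.007 0.003 0.405]
[ 2.06 -3.13 -0.02] [0.007 0.003 0.54 ]
[ 2.79 -3.71 -0.03] [0.008 0.002 0.675]
[ 3.6  -4.17 -0.04] [0.008 0.002 0.81 ]
[ 4.47 -4.51 -0.04] [0.008 0.001 0.945]
[ 5.38 -4.71 -0.05] [8.00e-03 1.00e-03 1.08e+00]
[ 6.31 -4.77 -0.05] [0.008 0.    1.215]
[ 7.24 -4.7  -0.06] [ 0.009 -0.     1.35 ]
```

Call:
arm_command(increments=[{"dx":0.35,"dy":-0.85,"dz":0,"wx":0,"wy":0,"wz":0.135,"grip":0.8},{"dx":0.75,"dy":-1.7,"dz":0,"wx":0,"wy":0,"wz":0.27,"grip":0.8},{"dx":1.3,"dy":-2.45,"dz":0,"wx":0,"wy":0,"wz":0.405,"grip":0.8},{"dx":1.95,"dy":-3.15,"dz":0,"wx":0,"wy":0,"wz":0.54,"grip":0.8},{"dx":2.7,"dy":-3.7,"dz":0,"wx":0,"wy":0,"wz":0.675,"grip":0.8},{"dx":3.5,"dy":-4.2,"dz":0,"wx":0,"wy":0,"wz":0.81,"grip":0.8},{"dx":4.4,"dy":-4.5,"dz":0,"wx":0,"wy":0,"wz":0.945,"grip":0.8},{"dx":5.3,"dy":-4.7,"dz":0,"wx":0,"wy":0,"wz":1.08,"grip":0.8},{"dx":6.25,"dy":-4.75,"dz":0,"wx":0,"wy":0,"wz":1.215,"grip":0.8},{"dx":7.15,"dy":-4.7,"dz":0,"wx":0,"wy":0,"wz":1.35,"grip":0.8}])

```text
clock: 4.7
eef_pos: [0.5007, 0.2068, 0.0952]
tool_rot: [0.967, 0.256, 0.002, 0.002]
ft_force: [2.1, -6.0, 7.3]
grip_width: 0.0098
grasp_force: 60.0
```

Call:
arm_command(increments=[{"dx":0,"dy":0,"dz":0,"wx":0,"wy":0,"wz":0,"grip":0.8},{"dx":0,"dy":0,"dz":0,"wx":0,"wy":0,"wz":0,"grip":0.8}])

```text
clock: 4.9
eef_pos: [0.5006, 0.2075, 0.0952]
tool_rot: [0.966, 0.259, 0.001, 0.002]
ft_force: [-1.4, -4.2, 9.5]
grip_width: 0.0097
grasp_force: 60.1
```

Run:
```python
from h import *
c=np.array([.5638,.217]); o=monitor.get_obs(); p=o['eef_pos'][:2]; d=p-c
a0=np.degrees(np.arctan2(d[1],d[0])); print('r',np.hypot(*d),'ang',a0,o['ft_force'])
go((.5022,.2079,.0953,30))
shot('side','side1')
```

```text
r 0.06387295889935694 ang -171.41581526935008 [-1.37373043 -4.22431321  9.51126172]
t 4.9 pos [0.5006 0.2075 0.0952] yaw 30.03 j [ 0.39  0.42 -0.12  1.04 -0.    3.01] grip 0.009702272854650466 60.09505033493042
[ 0.16  0.04 -0.01] [ 0.004 -0.002  0.   ]
```

View pics/side1.png

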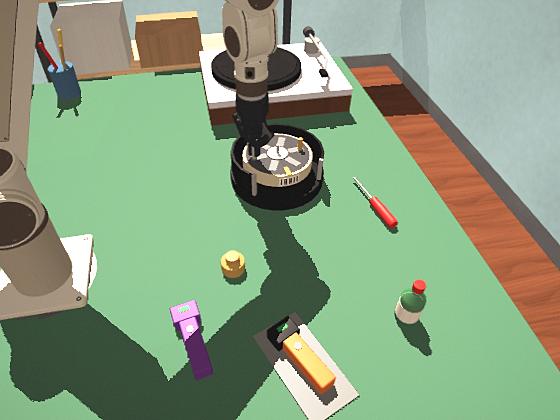

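The side view shows the label at (290,180), midway between the steel ends (254,185) and (320,168). The fingers still hold the pin, so next I open, lift and go to the scanner.

Call:
arm_command(increments=[{"dx":0,"dy":0,"dz":0,"wx":0,"wy":0,"wz":0,"grip":3},{"dx":0,"dy":0,"dz":0,"wx":0,"wy":0,"wz":0,"grip":3},{"dx":0,"dy":0,"dz":0,"wx":0,"wy":0,"wz":0,"grip":3},{"dx":0,"dy":0,"dz":-3,"wx":0,"wy":0,"wz":0,"grip":3},{"dx":0,"dy":0,"dz":-7,"wx":0,"wy":0,"wz":0,"grip":3},{"dx":0,"dy":0,"dz":-11,"wx":0,"wy":0,"wz":0,"grip":3},{"dx":0,"dy":0,"dz":-13,"wx":0,"wy":0,"wz":0,"grip":3},{"dx":0,"dy":0,"dz":-13,"wx":0,"wy":0,"wz":0,"grip":3},{"dx":0,"dy":0,"dz":-13,"wx":0,"wy":0,"wz":0,"grip":3}])

```text
clock: 5.85
eef_pos: [0.4993, 0.2088, 0.2228]
tool_rot: [0.966, 0.26, -0.0, -0.0]
ft_force: [-0.1, 0.2, -0.5]
grip_width: 0.03
grasp_force: 0.0
```

Run:
```python
from h import *
go((.5059,-.3086,.15,114.9))
```

```text
t 5.85 pos [0.4993 0.2088 0.2228] yaw 30.16 j [0.4  0.33 0.1  1.34 0.   3.01] grip 0.02997999412858293 0.0
[-25.42  45.07   7.28] [-0.    -0.    -1.479]
```

Call:
arm_command(increments=[{"dx":-25.3,"dy":43.6,"dz":7.3,"wx":0,"wy":0,"wz":-1.479,"grip":7},{"dx":-25.3,"dy":43.6,"dz":7.3,"wx":0,"wy":0,"wz":-1.479,"grip":7},{"dx":-25.3,"dy":43.6,"dz":7.3,"wx":0,"wy":0,"wz":-1.479,"grip":7},{"dx":-25.3,"dy":43.6,"dz":7.3,"wx":0,"wy":0,"wz":-1.479,"grip":7},{"dx":-25.3,"dy":43.6,"dz":7.3,"wx":0,"wy":0,"wz":-1.479,"grip":7},{"dx":-25.3,"dy":43.6,"dz":7.3,"wx":0,"wy":0,"wz":-1.479,"grip":7},{"dx":-25.3,"dy":43.6,"dz":7.3,"wx":0,"wy":0,"wz":-1.479,"grip":7},{"dx":-25.3,"dy":43.6,"dz":7.3,"wx":0,"wy":0,"wz":-1.479,"grip":7},{"dx":-25.3,"dy":43.6,"dz":7.3,"wx":0,"wy":0,"wz":-1.479,"grip":7},{"dx":-25.3,"dy":43.6,"dz":7.3,"wx":0,"wy":0,"wz":-1.479,"grip":7}])

```text
clock: 6.85
eef_pos: [0.4985, -0.24, 0.1557]
tool_rot: [0.586, 0.81, -0.0, -0.002]
ft_force: [0.3, 0.1, 0.1]
grip_width: 0.0699
grasp_force: 0.0
```

Call:
arm_command(increments=[{"dx":0,"dy":0,"dz":0,"wx":0,"wy":0,"wz":0,"grip":7},{"dx":0,"dy":0,"dz":0,"wx":0,"wy":0,"wz":0,"grip":7},{"dx":0,"dy":0,"dz":0,"wx":0,"wy":0,"wz":0,"grip":7},{"dx":0,"dy":0,"dz":0,"wx":0,"wy":0,"wz":0,"grip":7}])

```text
clock: 7.25
eef_pos: [0.5001, -0.2374, 0.1581]
tool_rot: [0.588, 0.809, 0.0, -0.001]
ft_force: [-0.3, 0.0, 0.6]
grip_width: 0.0699
grasp_force: 0.0
```

Run:
```python
from h import *
go((.4996,-.295,.15,114.9))
im,de=shot('top','top1'); P=lambda uv,z:plane('top',uv,z)
c=cv2.resize(im[150:260,150:260],None,fx=4,fy=4,interpolation=cv2.INTER_CUBIC)[:,:,::-1]; cv2.imwrite('pics/crop1.png',c)
h=cv2.cvtColor(im,cv2.COLOR_RGB2HSV).astype(int); H,S,V=h[...,0],h[...,1],h[...,2]
m=(S>110)&(V>110)&(H<35); m[:145]=0;m[262:]=0;m[:,:150]=0;m[:,262:]=0
n,l,s,ce=cv2.connectedComponentsWithStats(m.astype(np.uint8))
for i in range(1,n):
    if s[i,4]>3: print(s[i,4],ce[i].round(1),P(ce[i],.118)[0].round(4),P(ce[i],.085)[0].round(4))
```

```text
t 7.25 pos [ 0.5001 -0.2374  0.1581] yaw 108.01 j [-0.44  0.39  0.02  1.2   0.    0.81] grip 0.06993967029210359 0.0
[-5.46 -1.83  0.81] [-0.001 -0.001 -0.12 ]
22 [200.1 176.1] [0.6248 0.2238 0.118 ] [0.6331 0.2304 0.085 ]
63 [233.1 199.9] [0.5673 0.1392 0.118 ] [0.5737 0.1429 0.085 ]
22 [203.2 225.8] [0.5014 0.2085 0.118 ] [0.5055 0.2146 0.085 ]
```

View pics/crop1.png

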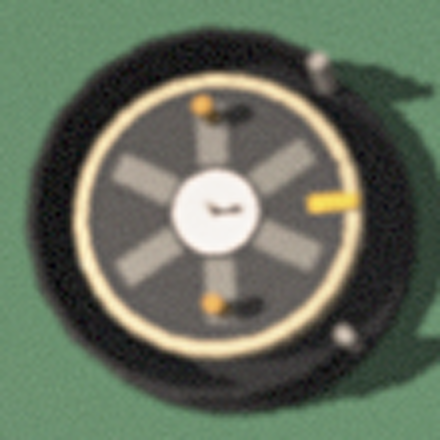

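The crop shows the stripe at crop (333,203), between the ends at (318,65) and (343,330). That puts the label at −82.8° against a gap centre of −81.6°, which is good. Now I descend on the scanner.

Call:
arm_command(increments=[{"dx":-5.5,"dy":-1.8,"dz":0.8,"wx":0,"wy":0,"wz":-0.12,"grip":7},{"dx":-5.5,"dy":-1.8,"dz":0.8,"wx":0,"wy":0,"wz":-0.12,"grip":7},{"dx":-5.5,"dy":-1.8,"dz":4,"wx":0,"wy":0,"wz":-0.12,"grip":7},{"dx":-5.5,"dy":-1.8,"dz":7,"wx":0,"wy":0,"wz":-0.12,"grip":7},{"dx":-5.5,"dy":-1.8,"dz":9,"wx":0,"wy":0,"wz":-0.12,"grip":7},{"dx":-5.5,"dy":-1.8,"dz":9,"wx":0,"wy":0,"wz":-0.12,"grip":7},{"dx":-5.5,"dy":-1.8,"dz":9,"wx":0,"wy":0,"wz":-0.12,"grip":7}])

```text
clock: 8.0
eef_pos: [0.5003, -0.2961, 0.0689]
tool_rot: [0.538, 0.843, 0.0, -0.0]
ft_force: [-0.1, -0.0, 0.6]
grip_width: 0.07
grasp_force: 0.0
```

Run:
```python
from h import *
go((.4996,-.295,.011,114.9))
```

```text
t 8.0 pos [ 0.5003 -0.2961  0.0689] yaw 114.84 j [-0.53  0.51 -0.03  1.03  0.    0.6 ] grip 0.07003580300464048 0.0
[ 0.13 -0.02  5.79] [-0.    -0.    -0.001]
```

Call:
arm_command(increments=[{"dx":0,"dy":0,"dz":2.5,"wx":0,"wy":0,"wz":0,"grip":7},{"dx":0,"dy":0,"dz":4.5,"wx":0,"wy":0,"wz":0,"grip":7},{"dx":0,"dy":0,"dz":5.8,"wx":0,"wy":0,"wz":0,"grip":7},{"dx":0,"dy":0,"dz":5.8,"wx":0,"wy":0,"wz":0,"grip":7},{"dx":0,"dy":0,"dz":5.8,"wx":0,"wy":0,"wz":0,"grip":5},{"dx":0,"dy":0,"dz":5.8,"wx":0,"wy":0,"wz":0,"grip":4},{"dx":0,"dy":0,"dz":5.8,"wx":0,"wy":0,"wz":0,"grip":2.8},{"dx":0,"dy":0,"dz":5.8,"wx":0,"wy":0,"wz":0,"grip":2.8},{"dx":0,"dy":0,"dz":5.8,"wx":0,"wy":0,"wz":0,"grip":2.8},{"dx":0,"dy":0,"dz":5.8,"wx":0,"wy":0,"wz":0,"grip":2.8}])

```text
clock: 9.0
eef_pos: [0.5012, -0.2976, 0.0122]
tool_rot: [0.539, 0.842, 0.0, 0.002]
ft_force: [0.1, -0.1, 5.8]
grip_width: 0.0331
grasp_force: 61.2
```

Run:
```python
from h import *
o=st()
```

```text
9.0 [-0.536  0.578 -0.091  0.898 -0.     0.602] [ 0.5012 -0.2976  0.0122] [0.5388 0.8424 0.     0.0016] [ 0.1 -0.1  5.8] 0.033103140844534217 61.183927059173584
[[-0.419  0.908  0.003]
 [ 0.908  0.419 -0.002]
 [-0.003  0.002 -1.   ]]
```

Call:
arm_command(increments=[{"dx":0,"dy":0,"dz":-1,"wx":0,"wy":0,"wz":0,"grip":2.8},{"dx":0,"dy":0,"dz":-3,"wx":0,"wy":0,"wz":0,"grip":2.8},{"dx":0,"dy":0,"dz":-6,"wx":0,"wy":0,"wz":0,"grip":2.8},{"dx":0,"dy":0,"dz":-9,"wx":0,"wy":0,"wz":0,"grip":2.8},{"dx":0,"dy":0,"dz":-10,"wx":0,"wy":0,"wz":0,"grip":2.8},{"dx":0,"dy":0,"dz":-10,"wx":0,"wy":0,"wz":0,"grip":2.8},{"dx":0,"dy":0,"dz":-10,"wx":0,"wy":0,"wz":0,"grip":2.8}])

```text
clock: 9.7
eef_pos: [0.4992, -0.2964, 0.1092]
tool_rot: [0.539, 0.842, -0.0, -0.001]
ft_force: [-0.2, -0.1, -2.3]
grip_width: 0.0329
grasp_force: 60.4
```

Run:
```python
from h import *
go((.6001,-.0744,.1,97.2))
```

```text
t 9.7 pos [ 0.4992 -0.2964  0.1092] yaw 114.8 j [-0.54  0.48  0.02  1.12  0.    0.6 ] grip 0.03288966505678911 60.35825729370117
[15.92 18.47  0.93] [-0.001 -0.002  0.307]
```

Call:
arm_command(increments=[{"dx":1,"dy":1.2,"dz":0,"wx":0,"wy":0,"wz":0.02,"grip":2.8},{"dx":3.2,"dy":3.7,"dz":0,"wx":0,"wy":0,"wz":0.06,"grip":2.8},{"dx":5.6,"dy":6.5,"dz":0,"wx":0,"wy":0,"wz":0.12,"grip":2.8},{"dx":8,"dy":9.3,"dz":0.2,"wx":0,"wy":0,"wz":0.18,"grip":2.8},{"dx":10.4,"dy":12.1,"dz":0.4,"wx":0,"wy":0,"wz":0.23,"grip":2.8},{"dx":12.8,"dy":14.9,"dz":0.6,"wx":0,"wy":0,"wz":0.27,"grip":2.8},{"dx":14.8,"dy":17.2,"dz":0.8,"wx":0,"wy":0,"wz":0.3,"grip":2.8},{"dx":15.9,"dy":18.5,"dz":0.9,"wx":0,"wy":0,"wz":0.307,"grip":2.8},{"dx":15.9,"dy":18.5,"dz":0.9,"wx":0,"wy":0,"wz":0.307,"grip":2.8},{"dx":15.9,"dy":18.5,"dz":0.9,"wx":0,"wy":0,"wz":0.307,"grip":2.8}])

```text
clock: 10.7
eef_pos: [0.5998, -0.0746, 0.0993]
tool_rot: [0.661, 0.75, -0.001, -0.002]
ft_force: [-0.4, 0.2, -2.3]
grip_width: 0.0324
grasp_force: 60.3
```

Run:
```python
from h import *
go((.6001,-.0744,.0592,97.2),(.5926,-.0149,.0592,97.2))
shot('side','side2')
im,de=shot('top','top2')
h=cv2.cvtColor(im,cv2.COLOR_RGB2HSV).astype(int); m=((h[...,0]<18)&(h[...,1]>150)&(h[...,2]>120)).astype(np.uint8)
c=max(cv2.findContours(m,0,2)[0],key=cv2.contourArea); print(c.reshape(-1,2).mean(0))
```

```text
t 10.7 pos [ 0.5998 -0.0746  0.0993] yaw 97.26 j [-0.12  0.53  0.08  1.13 -0.    1.32] grip 0.03241945793777896 60.3352153301239
[0.02 0.05 4.01] [-0.004 -0.     0.001]
[6.01 0.06 4.01] [-0.004 -0.     0.001]
[494.82926829 277.        ]
```

View pics/side2.png

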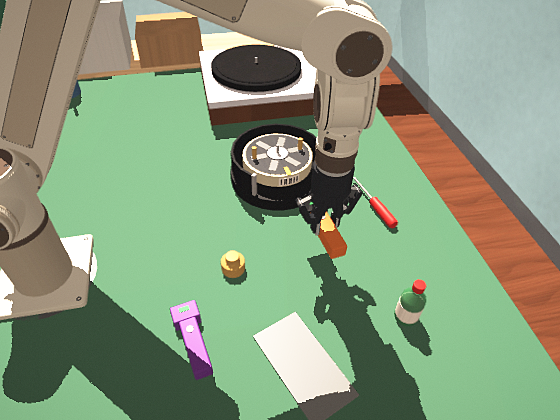

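The side view shows the scanner held with its handle end at (335,245) and the label at (290,181) still in the gap. Now I descend to label height and move forward.

Call:
arm_command(increments=[{"dx":0,"dy":0,"dz":1,"wx":0,"wy":0,"wz":0,"grip":2.8},{"dx":0,"dy":0,"dz":2.5,"wx":0,"wy":0,"wz":0,"grip":2.8},{"dx":0.5,"dy":0,"dz":3.6,"wx":0,"wy":0,"wz":0,"grip":2.8},{"dx":1.5,"dy":0,"dz":4,"wx":0,"wy":0,"wz":0,"grip":2.8},{"dx":3,"dy":0,"dz":4,"wx":0,"wy":0,"wz":0,"grip":2.8},{"dx":4.5,"dy":0,"dz":4,"wx":0,"wy":0,"wz":0,"grip":2.8},{"dx":5.5,"dy":0,"dz":4,"wx":0,"wy":0,"wz":0,"grip":2.8},{"dx":6,"dy":0,"dz":4,"wx":0,"wy":0,"wz":0,"grip":2.8},{"dx":6,"dy":0,"dz":4,"wx":0,"wy":0,"wz":0,"grip":2.8},{"dx":6,"dy":0,"dz":4,"wx":0,"wy":0,"wz":0,"grip":2.8}])

```text
clock: 11.8
eef_pos: [0.594, -0.0154, 0.0618]
tool_rot: [0.661, 0.75, 0.0, 0.0]
ft_force: [0.1, 0.4, -1.9]
grip_width: 0.0332
grasp_force: 60.3
```

Run:
```python
from h import *
go((.5926,-.0149,.0592,97.2))
T=np.array([.5916,-.0069]); ex=np.array([-.1253,.9921]); ey=np.array([-.9921,-.1253])
for n in('side','top'):
    im,de=shot(n,n+'3')
    h=cv2.cvtColor(im,cv2.COLOR_RGB2HSV).astype(int); m=((h[...,0]<19)&(h[...,1]>150)&(h[...,2]>60))
    v,u=np.nonzero(m); P=pts(n,np.c_[u,v],de); k=(np.abs(P[:,:2]-T).max(1)<.14)&(P[:,2]>.02)&(P[:,2]<.11); P=P[k]
    l=np.c_[(P[:,:2]-T)@ex,(P[:,:2]-T)@ey,P[:,2]]
    print(n,len(l),l.min(0).round(4),l.max(0).round(4))
    for a,b in((-.09,-.07),(-.07,-.05),(-.05,-.02),(-.02,.04)):
        s=l[(l[:,0]>a)&(l[:,0]<b)]
        if len(s)>3: print(a,len(s),'zmin/max',np.percentile(s[:,2],[3,97]).round(4),'y',np.percentile(s[:,1],[3,97]).round(4))
im,_=load('side3'); cv2.imwrite('pics/c3.png',cv2.resize(im[130:280,220:400],None,fx=4,fy=4,interpolation=cv2.INTER_CUBIC)[:,:,::-1])
```

```text
t 11.8 pos [ 0.594  -0.0154  0.0618] yaw 97.22 j [-0.03  0.54 -0.    1.02 -0.    1.42] grip 0.03319524098501579 60.30749201774597
[ 0.06 -0.13  0.26] [0.001 0.    0.   ]
side 508 [-0.0818 -0.025   0.055 ] [0.0312 0.0178 0.1095]
-0.09 187 zmin/max [0.0588 0.0876] y [-0.015   0.0159]
-0.07 139 zmin/max [0.0644 0.0883] y [-0.0138  0.0165]
-0.05 154 zmin/max [0.062  0.0884] y [-0.0148  0.0168]
-0.02 28 zmin/max [0.065  0.0877] y [-0.024   0.0154]Traceback (most recent call last):
  File "<stdin>", line 9, in <module>
    return umr_minimum(a, axis, None, out, keepdims, initial, where)
ValueError: zero-size array to reduction operation minimum which has no identity
```

Depth along the held handle shows it level: the top is at 0.088 m at both ends and it is centred within 1 mm. It sits about 4 mm high, so I lower it 4 mm and hold.

Call:
arm_command(increments=[{"dx":0.2,"dy":-0.1,"dz":0.4,"wx":0,"wy":0,"wz":0,"grip":2.8},{"dx":0.2,"dy":-0.1,"dz":0.4,"wx":0,"wy":0,"wz":0,"grip":2.8},{"dx":0.2,"dy":-0.1,"dz":0.4,"wx":0,"wy":0,"wz":0,"grip":2.8},{"dx":0.2,"dy":-0.1,"dz":0.4,"wx":0,"wy":0,"wz":0,"grip":2.8},{"dx":0.2,"dy":-0.1,"dz":0.4,"wx":0,"wy":0,"wz":0,"grip":2.8},{"dx":0.2,"dy":-0.1,"dz":0.4,"wx":0,"wy":0,"wz":0,"grip":2.8},{"dx":0.2,"dy":-0.1,"dz":0.4,"wx":0,"wy":0,"wz":0,"grip":2.8},{"dx":0.2,"dy":-0.1,"dz":0.4,"wx":0,"wy":0,"wz":0,"grip":2.8},{"dx":0.2,"dy":-0.1,"dz":0.4,"wx":0,"wy":0,"wz":0,"grip":2.8},{"dx":0.2,"dy":-0.1,"dz":0.4,"wx":0,"wy":0,"wz":0,"grip":2.8}])

```text
clock: 12.9
eef_pos: [0.5925, -0.0136, 0.0575]
tool_rot: [0.661, 0.75, -0.0, 0.0]
ft_force: [0.1, -0.2, -2.3]
grip_width: 0.0325
grasp_force: 60.3
```

Run:
```python
from h import *
go((.5926,-.0149,.0592,97.2))
T=np.array([.5916,-.0069]); ex=np.array([-.1253,.9921]); ey=np.array([-.9921,-.1253])
im,de=shot('side','side4')
h=cv2.cvtColor(im,cv2.COLOR_RGB2HSV).astype(int); m=((h[...,0]<19)&(h[...,1]>150)&(h[...,2]>60))
v,u=np.nonzero(m); P=pts('side',np.c_[u,v],de); k=(np.abs(P[:,:2]-T).max(1)<.14)&(P[:,2]>.02)&(P[:,2]<.11); P=P[k]
l=np.c_[(P[:,:2]-T)@ex,(P[:,:2]-T)@ey,P[:,2]]
for a,b in((-.09,-.07),(-.07,-.05),(-.05,-.02),(-.02,.04)):
    s=l[(l[:,0]>a)&(l[:,0]<b)]; print(a,len(s),np.percentile(s,[3,97],axis=0).round(4).tolist())
cv2.imwrite('pics/c4.png',cv2.resize(im[130:280,220:400],None,fx=4,fy=4,interpolation=cv2.INTER_CUBIC)[:,:,::-1])
```

```text
t 12.9 pos [ 0.5925 -0.0136  0.0575] yaw 97.21 j [-0.02  0.55 -0.01  1.01 -0.    1.42] grip 0.03253040200447353 60.306665897369385
[-0.13 -0.   -0.17] [-0.  0.  0.]
-0.09 168 [[-0.0793, -0.0145, 0.055], [-0.0708, 0.0171, 0.0826]]
-0.07 139 [[-0.0696, -0.0131, 0.058], [-0.0511, 0.0178, 0.0843]]
-0.05 163 [[-0.0489, -0.0134, 0.0578], [-0.0227, 0.0182, 0.0835]]
-0.02 29 [[-0.0194, -0.0231, 0.0595], [0.0322, 0.0178, 0.0981]]
```

View pics/c4.png

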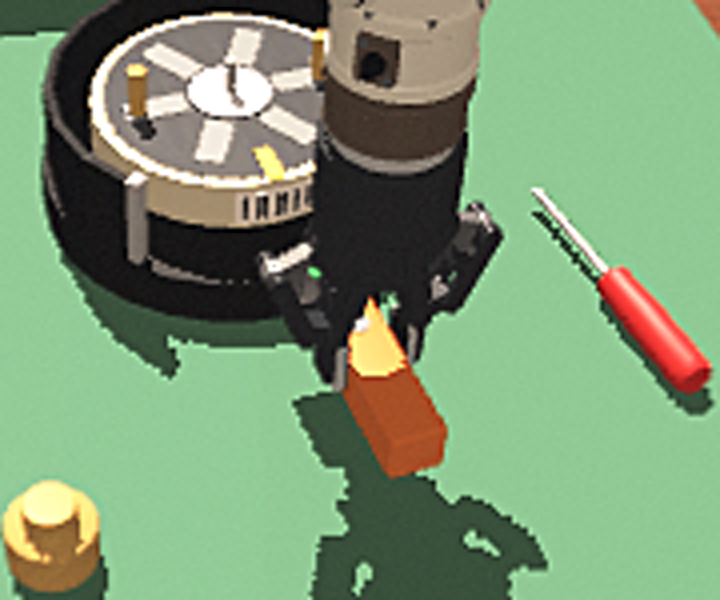

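The crop shows the label at crop (275,205), the scanner level between the fingers, and its axis running towards the label. The numbers are inside tolerance, so I hold.

Call:
arm_command(increments=[{"dx":0,"dy":0,"dz":0,"wx":0,"wy":0,"wz":0,"grip":2.8},{"dx":0,"dy":0,"dz":0,"wx":0,"wy":0,"wz":0,"grip":2.8},{"dx":0,"dy":0,"dz":0,"wx":0,"wy":0,"wz":0,"grip":2.8},{"dx":0,"dy":0,"dz":0,"wx":0,"wy":0,"wz":0,"grip":2.8},{"dx":0,"dy":0,"dz":0,"wx":0,"wy":0,"wz":0,"grip":2.8},{"dx":0,"dy":0,"dz":0,"wx":0,"wy":0,"wz":0,"grip":2.8},{"dx":0,"dy":0,"dz":0,"wx":0,"wy":0,"wz":0,"grip":2.8},{"dx":0,"dy":0,"dz":0,"wx":0,"wy":0,"wz":0,"grip":2.8},{"dx":0,"dy":0,"dz":0,"wx":0,"wy":0,"wz":0,"grip":2.8},{"dx":0,"dy":0,"dz":0,"wx":0,"wy":0,"wz":0,"grip":2.8}])

```text
clock: 13.95
eef_pos: [0.5925, -0.0136, 0.0575]
tool_rot: [0.661, 0.75, 0.0, 0.0]
ft_force: [0.0, 0.2, -2.3]
grip_width: 0.0329
grasp_force: 60.3
```

Call:
arm_command(increments=[{"dx":0,"dy":0,"dz":0,"wx":0,"wy":0,"wz":0,"grip":2.8},{"dx":0,"dy":0,"dz":0,"wx":0,"wy":0,"wz":0,"grip":2.8},{"dx":0,"dy":0,"dz":0,"wx":0,"wy":0,"wz":0,"grip":2.8},{"dx":0,"dy":0,"dz":0,"wx":0,"wy":0,"wz":0,"grip":2.8},{"dx":0,"dy":0,"dz":0,"wx":0,"wy":0,"wz":0,"grip":2.8},{"dx":0,"dy":0,"dz":0,"wx":0,"wy":0,"wz":0,"grip":2.8},{"dx":0,"dy":0,"dz":0,"wx":0,"wy":0,"wz":0,"grip":2.8},{"dx":0,"dy":0,"dz":0,"wx":0,"wy":0,"wz":0,"grip":2.8},{"dx":0,"dy":0,"dz":0,"wx":0,"wy":0,"wz":0,"grip":2.8},{"dx":0,"dy":0,"dz":0,"wx":0,"wy":0,"wz":0,"grip":2.8}])

```text
clock: 14.95
eef_pos: [0.5925, -0.0135, 0.0575]
tool_rot: [0.661, 0.75, -0.0, 0.0]
ft_force: [-0.0, -0.5, -2.2]
grip_width: 0.0331
grasp_force: 60.3
```

Call:
arm_command(increments=[{"dx":-0.5,"dy":0,"dz":0,"wx":0,"wy":0,"wz":0,"grip":2.8},{"dx":-2,"dy":0,"dz":0,"wx":0,"wy":0,"wz":0,"grip":2.8},{"dx":-4,"dy":0,"dz":-1,"wx":0,"wy":0,"wz":0,"grip":2.8},{"dx":-6,"dy":0,"dz":-3,"wx":0,"wy":0,"wz":0,"grip":2.8},{"dx":-7,"dy":0,"dz":-5,"wx":0,"wy":0,"wz":0,"grip":2.8},{"dx":-7,"dy":0,"dz":-6,"wx":0,"wy":0,"wz":0,"grip":2.8},{"dx":-7,"dy":0,"dz":-6,"wx":0,"wy":0,"wz":0,"grip":2.8},{"dx":-7,"dy":0,"dz":-6,"wx":0,"wy":0,"wz":0,"grip":2.8}])

```text
clock: 15.75
eef_pos: [0.6008, -0.0828, 0.1169]
tool_rot: [0.661, 0.75, -0.0, -0.0]
ft_force: [-0.1, 0.2, -2.3]
grip_width: 0.0331
grasp_force: 60.3
```

Run:
```python
from h import *
d=np.radians(110.6); ex=np.array([np.cos(d),np.sin(d)]); t=np.array([.5009,-.3036])-.008*ex
go((*t,.10,110.6),(*t,.0122,110.6)); print(t)
```

```text
t 15.75 pos [ 0.6008 -0.0828  0.1169] yaw 97.22 j [-0.14  0.52  0.11  1.16  0.    1.31] grip 0.033100136346770455 60.27812361717224
[-21.43 -12.5    1.69] [-0.001 -0.    -0.234]
[-21.43 -12.49  10.47] [-0.001 -0.    -0.234]
[ 0.50371473 -0.31108848]
```

Call:
arm_command(increments=[{"dx":-1.2,"dy":-0.7,"dz":0,"wx":0,"wy":0,"wz":-0.02,"grip":2.8},{"dx":-4,"dy":-2.3,"dz":0.3,"wx":0,"wy":0,"wz":-0.05,"grip":2.8},{"dx":-7.3,"dy":-4.2,"dz":0.6,"wx":0,"wy":0,"wz":-0.09,"grip":2.8},{"dx":-10.6,"dy":-6.2,"dz":1,"wx":0,"wy":0,"wz":-0.13,"grip":2.8},{"dx":-13.9,"dy":-8.1,"dz":1.4,"wx":0,"wy":0,"wz":-0.17,"grip":2.8},{"dx":-17.2,"dy":-10,"dz":1.7,"wx":0,"wy":0,"wz":-0.2,"grip":2.8},{"dx":-20,"dy":-11.7,"dz":1.7,"wx":0,"wy":0,"wz":-0.225,"grip":2.8},{"dx":-21.4,"dy":-12.5,"dz":1.7,"wx":0,"wy":0,"wz":-0.234,"grip":2.8},{"dx":-21.4,"dy":-12.5,"dz":1.7,"wx":0,"wy":0,"wz":-0.234,"grip":2.8},{"dx":-21.4,"dy":-12.5,"dz":1.7,"wx":0,"wy":0,"wz":-0.234,"grip":2.8}])

```text
clock: 16.75
eef_pos: [0.5035, -0.3101, 0.0992]
tool_rot: [0.569, 0.822, 0.0, -0.001]
ft_force: [-0.6, 0.4, -2.2]
grip_width: 0.0331
grasp_force: 60.2
```

Run:
```python
from h import *
go((.5037,-.3111,.0125,110.6))
```

```text
t 16.75 pos [ 0.5035 -0.3101  0.0992] yaw 110.62 j [-0.55  0.51  0.04  1.11  0.    0.66] grip 0.03314241662088477 60.218056440353394
[-0.12 -0.01  8.67] [-0.001 -0.002  0.   ]
```

Call:
arm_command(increments=[{"dx":0,"dy":0,"dz":2,"wx":0,"wy":0,"wz":0,"grip":2.8},{"dx":0,"dy":0,"dz":4.5,"wx":0,"wy":0,"wz":0,"grip":2.8},{"dx":0,"dy":0,"dz":6.5,"wx":0,"wy":0,"wz":0,"grip":2.8},{"dx":0,"dy":0,"dz":7.5,"wx":0,"wy":0,"wz":0,"grip":2.8},{"dx":0,"dy":0,"dz":8.1,"wx":0,"wy":0,"wz":0,"grip":2.8},{"dx":0,"dy":0,"dz":8.4,"wx":0,"wy":0,"wz":0,"grip":2.8},{"dx":0,"dy":0,"dz":8.5,"wx":0,"wy":0,"wz":0,"grip":2.8},{"dx":0,"dy":0,"dz":8.5,"wx":0,"wy":0,"wz":0,"grip":2.8},{"dx":0,"dy":0,"dz":8.5,"wx":0,"wy":0,"wz":0,"grip":2.8}])

```text
clock: 17.65
eef_pos: [0.5047, -0.3114, 0.0164]
tool_rot: [0.569, 0.822, 0.0, 0.001]
ft_force: [-0.3, -1.0, -2.5]
grip_width: 0.033
grasp_force: 60.3
```

Call:
arm_command(increments=[{"dx":0,"dy":0,"dz":0.1,"wx":0,"wy":0,"wz":0,"grip":2.8},{"dx":0,"dy":0,"dz":0.2,"wx":0,"wy":0,"wz":0,"grip":2.8},{"dx":0,"dy":0,"dz":0.3,"wx":0,"wy":0,"wz":0,"grip":2.8},{"dx":0,"dy":0,"dz":0.3,"wx":0,"wy":0,"wz":0,"grip":2.8}])

```text
clock: 18.05
eef_pos: [0.504, -0.311, 0.0124]
tool_rot: [0.569, 0.822, -0.0, -0.0]
ft_force: [-0.5, 0.1, -2.4]
grip_width: 0.0329
grasp_force: 60.3
```

Call:
arm_command(increments=[{"dx":0,"dy":0,"dz":0.1,"wx":0,"wy":0,"wz":0,"grip":2.8},{"dx":0,"dy":0,"dz":0.2,"wx":0,"wy":0,"wz":0,"grip":2.8},{"dx":0,"dy":0,"dz":0.2,"wx":0,"wy":0,"wz":0,"grip":2.8}])

```text
clock: 18.35
eef_pos: [0.5041, -0.3111, 0.0122]
tool_rot: [0.569, 0.822, -0.0, 0.0]
ft_force: [-3.3, 1.8, 8.4]
grip_width: 0.0331
grasp_force: 61.6
```

Contact, at 8 N. Now I release gradually and lift.

Call:
arm_command(increments=[{"dx":0,"dy":0,"dz":-0.1,"wx":0,"wy":0,"wz":0,"grip":3.6},{"dx":0,"dy":0,"dz":-0.1,"wx":0,"wy":0,"wz":0,"grip":5},{"dx":0,"dy":0,"dz":-0.1,"wx":0,"wy":0,"wz":0,"grip":7},{"dx":0,"dy":0,"dz":-0.1,"wx":0,"wy":0,"wz":0,"grip":7},{"dx":0,"dy":0,"dz":-2,"wx":0,"wy":0,"wz":0,"grip":7},{"dx":0,"dy":0,"dz":-6,"wx":0,"wy":0,"wz":0,"grip":7},{"dx":0,"dy":0,"dz":-10,"wx":0,"wy":0,"wz":0,"grip":7},{"dx":0,"dy":0,"dz":-15,"wx":0,"wy":0,"wz":0,"grip":7},{"dx":-10,"dy":0,"dz":-18,"wx":0,"wy":0,"wz":0,"grip":7},{"dx":-10,"dy":0,"dz":-18,"wx":0,"wy":0,"wz":0,"grip":7}])

```text
clock: 19.35
eef_pos: [0.5392, -0.4011, 0.1929]
tool_rot: [0.568, 0.823, -0.0, 0.002]
ft_force: [1.9, -1.0, -0.2]
grip_width: 0.0702
grasp_force: 0.0
```

Call:
arm_command(increments=[{"dx":0,"dy":0,"dz":0,"wx":0,"wy":0,"wz":0,"grip":7},{"dx":0,"dy":0,"dz":0,"wx":0,"wy":0,"wz":0,"grip":7},{"dx":0,"dy":0,"dz":0,"wx":0,"wy":0,"wz":0,"grip":7}])

```text
clock: 19.65
eef_pos: [0.537, -0.3995, 0.188]
tool_rot: [0.569, 0.822, 0.0, -0.001]
ft_force: [-0.1, 0.0, 0.5]
grip_width: 0.07
grasp_force: 0.0
```

Run:
```python
from h import *
st(); im,de=shot('side','side5')
h=cv2.cvtColor(im,cv2.COLOR_RGB2HSV).astype(int); m=(h[...,0]<19)&(h[...,1]>150)&(h[...,2]>60)
v,u=np.nonzero(m); P=pts('side',np.c_[u,v],de); C=np.array([.5009,-.3036]); P=P[(np.abs(P[:,:2]-C).max(1)<.13)]
T=P[P[:,2]>np.percentile(P[:,2],97)-.004]; print(len(T),'top z',T[:,2].min(),T[:,2].max()); print(cv2.minAreaRect((T[:,:2]*1000).astype(np.float32)))
```

```text
19.65 [-0.64   0.61   0.456  1.42   0.     0.571] [ 0.537  -0.3995  0.188 ] [ 5.691e-01  8.223e-01  2.000e-04 -1.500e-03] [-0.1  0.   0.5] 0.06995398760427868 0.0
[[-0.352  0.936 -0.002]
 [ 0.936  0.352  0.002]
 [ 0.003 -0.001 -1.   ]]
456 top z 0.035046006211176595 0.4161167603891222
((495.82470703125, -362.66448974609375), (82.52462768554688, 171.01553344726562), 20.705677032470703)
```

View pics/side5.png

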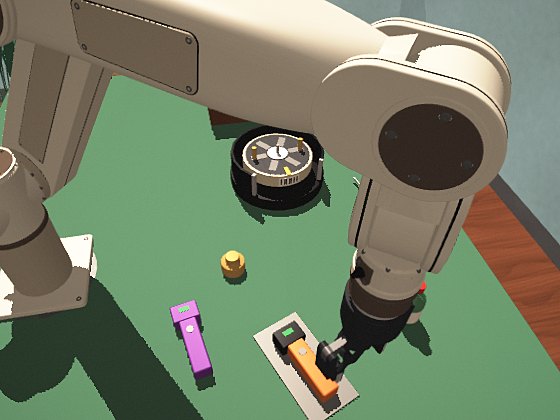

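The side view shows the scanner flat and upright in the middle of the mat (head at (288,333), tail at (328,390)). The label is still in the gap at (290,181), and the gripper is clear.

```bash
python3 -c "
from h import *
print(job.job_done())"
```

```text
the job is handed in; nothing more can be done
None
```

The job is handed in, with no verdict returned: the label is turned to the middle of the gap, the scanner was held at the label for over 2 s, and it is back flat on its mat with the bystanders untouched.

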